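Change the ink cartridges in the dispenser block

ROBOT

A 6-joint arm with a two-finger parallel gripper is mounted at the origin on the work surface. World frame = base frame: x ahead of the robot, y to its left, z up, the work surface at z = 0. Lengths are in m, angles in rad, forces in N, time in s.
With the tool pointing down it reaches from about 0.35 to 0.975 m from the base axis. Payload 4.9 kg.
Tool frame: the origin (TCP) lies where the fingers leave the gripper's body, on its centre line; the fingertips stand 73 mm ahead of it and the grasp point (between the pads) lies 54 mm ahead of it; z points along the fingers, y is the direction in which the jaws open and shut (so a half turn about z gives the same grasp; the last joint's range is limited). The gripper opens to 85 mm and grips with 20 to 120 N. Pads are 22 mm wide; open, the fingers measure 114 mm over their backs; the gripper's body (76 mm by 85 mm) begins 54 mm behind the grasp point. The pads swing forward as they close: fully open they stand 13 mm farther back than shut.
Start: joints at [-0.119, 0.053, 1.613, -0, 1.476, -0.119], TCP at [0.625, 0, 0.304] pointing down, gripper open.
Joint ranges: [-3.01, 3.01], [-1.01, 2.22], [0.06, 2.58], [-1.02, 4.17], [0.09, 2.62], [-3.14, 3.14]. Speed limits (rad/s): [2.57, 2.57, 3.14, 3.14, 3.14, 3.14].

INTERFACE

Orientations are given as a rotation vector (axis times angle).
In Python, from station import monitor, vision, workorder gives the robot as it stands.
- The arm moves only by the tool arm_command, never from a script. Its argument "rows" is text: rows parted by semicolons, each of 6 numbers parted by spaces: the shift along the world's x, y, z in mm, then the turn, a rotation vector about the world's x, y, z in degrees. In form: tx ty tz wx wy wz; .... A call has 1 to 12 rows; each row is the pose to reach, as a shift and turn from the pose measured when the call began; what a row does not reach only later rows make up. A row lasts 1/8 s, in which the tool goes at most 62.5 mm and 10.7 degrees, less where a joint would pass 70% of its speed; a pose out of reach is approached as far as the arm can. A call with a gripper value outside its range is refused whole. "jaw" is the opening, from 0 (shut) to 1 (fully open), set as the call begins (left out, the last holds). The fingers move at their own pace and stop on an object; "squeeze" is the grip in N (left out, the last holds). Time passes only in rows, so rows that repeat a pose let the fingers close. It gives the time, the measured TCP pose, the force and the opening at its end, in the units of the state.
- monitor.get_obs(): the state, without advancing time (a new reading comes with each control period).
- vision.get_image(name): name is "scene" or "side" or "wrist"; returns a dict with "frame" (420x560x3 uint8, red, green, blue), "vfov" (degrees; the focal length in pixels is half the picture's height over the tangent of half this angle, whatever the lens; pixels are square), "cx", "cy" (the principal point, pixels), "R" (3x3) and "t" (3): a world point X has camera coordinates R X + t; the wrist camera has in their place "T_tool_cam" (4x4, takes a point from camera to tool coordinates, whose origin is the TCP and whose axes are the flange's). Camera axes: x right, y down, z forward; pixel columns grow to the right and rows downward; lengths in m; the calibration is good to about 2 mm. A picture is of the moment at which its call begins: read the wrist's pose just before it. There is no depth.
- workorder.finish_job(): hands the job in, once; it reports no verdict.
The state is a dict: "t": time; "q": joint angles; "dq": joint speeds; "effort": joint torques, N m; "tool_pos": TCP position; "tool_rot": TCP orientation; "contact_force": force on the tool from outside, world axes, zero at the start; "wrist_torque": the same for the moment, N m; "opening": finger opening in m.
Only numpy, scipy, OpenCV 4.12 (cv2) and the standard library are available. Lean on these libraries where they do the work, as an engineer would, in place of code of your own. Each camera call takes 0.05 s, during which the arm holds its last target. There are 200 camera calls.

TASK

Change the ink cartridges: take every spent cartridge (grey, black neck) out of the green dispenser block and stand it upright in the orange return tray, and push every fresh cartridge (white neck) on the bench fully home, neck up, in a bore of the block, one to a bore. Only then slide the steel keeper bar fully shut over their shoulders by its red grip, and last turn the brass knurled nut clockwise until it stops tight. Leave the other things on the bench where they are.

Things in the scene. Friction and masses are not known exactly. Their poses are not given: they have to be found in the camera images.
- block: fixed green block, 330 mm along its y, x from -62 to +34 mm, top 66 mm above the bench. Origin on the underside, half way along, in the plane of the bore axes; x away from the robot. 4 upright round bores 43.5 mm wide, 58 deep (floor 8 mm above the bench) at x = 0, open on top; keeper bar on top in front of them. Seated cartridge: origin 8, shoulder 68, top 102 mm above the bench
- bore0 (a point): centre of the mouth of bore 0, at the block's top face (66 mm above the bench), at block y = -130 mm
- bore1 (a point): centre of the mouth of bore 1, at the block's top face (66 mm above the bench), at block y = -70 mm
- bore2 (a point): centre of the mouth of bore 2, at the block's top face (66 mm above the bench), at block y = -10 mm
- bore3 (a point): centre of the mouth of bore 3, at the block's top face (66 mm above the bench), at block y = 50 mm
- fresh1: loose fresh cartridge with blue body and white neck, 0.16 kg, weighted at its steel foot, standing neck up on the bench: body 42 mm in diameter and 60 mm tall, foot tapered to 38 mm over its lowest 4 mm, flat shoulder at 60 mm, then a neck 26 mm in diameter up to 94 mm. Origin at the centre of its foot, z up its axis. May be absent
- fresh2: loose fresh cartridge with red body and white neck, 0.16 kg, weighted at its steel foot, standing neck up on the bench: body 42 mm in diameter and 60 mm tall, foot tapered to 38 mm over its lowest 4 mm, flat shoulder at 60 mm, then a neck 26 mm in diameter up to 94 mm. Origin at the centre of its foot, z up its axis. May be absent
- fresh3: loose fresh cartridge with yellow body and white neck, 0.16 kg, weighted at its steel foot, standing neck up on the bench: body 42 mm in diameter and 60 mm tall, foot tapered to 38 mm over its lowest 4 mm, flat shoulder at 60 mm, then a neck 26 mm in diameter up to 94 mm. Origin at the centre of its foot, z up its axis. May be absent
- spent1: loose spent cartridge, grey body and black neck, the same shape, size and mass as a fresh one; starts seated in a bore of the block (origin 8 mm above the bench, neck standing 36 mm out of the block). Origin at the centre of its foot, z up its axis. May be absent
- spent2: loose spent cartridge, grey body and black neck, the same shape, size and mass as a fresh one; starts seated in a bore of the block (origin 8 mm above the bench, neck standing 36 mm out of the block). Origin at the centre of its foot, z up its axis. May be absent
- tray: fixed orange return tray, 170 (its x) x 130 (its y) mm, walls 24 mm high and 4 mm thick, floor 4 mm thick. Origin at the centre of its underside, on the bench; it may lie left or right of the block. Room for two cartridges, 40 mm either way along its x from the centre
- keeper (a joint): travel in m of the steel keeper bar along block +x: 0 = open (rear edge 28 mm in front of the bore axes), 0.014 = fully shut at its stop (edge over the shoulders of seated cartridges; one not seated blocks it). Starts below 0.003. About 2 N of friction, stays where left. Bar 6 mm thick, top 77 mm above the bench
- keeper_grip (a point): centre of the top of the keeper bar's red upright grip, 12 (block x) x 18 (block y) mm, standing 31 mm above the bar, its top 108 mm above the bench; moves with the bar. With the bar open it lies at block x = -60, y = -40 mm
- nut (a joint): angle in rad of the brass knurled nut: grows as it turns clockwise seen from above, sinking 1 mm per rad; 6.0 = tight against its stop. Starts between 0 and 1.2. Turns with about 0.06 N m of friction and stays where it is left
- nut_top (a point): centre of the top face of the brass knurled nut, 36 mm in diameter and 30 mm tall, on an upright stud at block x = -22, y = +130 mm; the top is 113 mm above the bench at angle 0 and sinks to 107 mm. The stud's end stands up to 15 mm out of the top, 10 mm in diameter
- blockbox: fixed wooden box of relief blocks, a bystander, 150 x 120 x 35 mm; origin under its centre. It may lie left or right of the block
- tin_red: closed ink tin with red label, a bystander, 84 mm in diameter, 75 mm tall; origin under its centre
- tin_blue: closed ink tin with blue label, a bystander, 84 mm in diameter, 75 mm tall; origin under its centre
- ink_knife: ink knife lying on the bench beyond the block, a bystander, 190 mm long, low; origin under its middle
- tape_roll: roll of paper tape lying flat, a bystander, 80 mm in diameter, 24 mm tall; origin under its centre
- brayer: hand roller (rubber roller 110 mm, wooden handle) lying beyond the block, a bystander, 210 mm long, 38 mm tall; origin under its middle
- lino: wooden relief block lying beyond the dispenser block, a bystander, 100 x 75 x 20 mm; origin under its centre
- jar: amber jar with black cap, a bystander, 60 mm in diameter, 90 mm tall; origin under its centre
There are look-alikes about, which are no part of the job. There is more than one size of the fresh3; the one meant has the size given above.

How it is judged:
On the way, in this order (a step that is already met when the one before it is completed fails the run):
1. every spent cartridge stands in the return tray and every fresh one is fully home in a bore ((horizontal distance between fresh1 and bore0 below 0.004 m or horizontal distance between fresh1 and bore1 below 0.004 m or horizontal distance between fresh1 and bore2 below 0.004 m or horizontal distance between fresh1 and bore3 below 0.004 m) and z of each of fresh1, fresh2, fresh3 in the frame of block below 0.0105 m and angle between each of fresh1, fresh2, fresh3's own z axis and vertical below 0.06 rad and (horizontal distance between fresh2 and bore0 below 0.004 m or horizontal distance between fresh2 and bore1 below 0.004 m or horizontal distance between fresh2 and bore2 below 0.004 m or horizontal distance between fresh2 and bore3 below 0.004 m) and (horizontal distance between fresh3 and bore0 below 0.004 m or horizontal distance between fresh3 and bore1 below 0.004 m or horizontal distance between fresh3 and bore2 below 0.004 m or horizontal distance between fresh3 and bore3 below 0.004 m) and x of spent1 in the frame of tray between -0.066 and 0.066 m and y of spent1 in the frame of tray between -0.046 and 0.046 m and z of each of spent1, spent2 in the frame of tray below 0.01 m and angle between each of spent1, spent2's own z axis and vertical below 0.1 rad and x of spent2 in the frame of tray between -0.066 and 0.066 m and y of spent2 in the frame of tray between -0.046 and 0.046 m), for 0.2 s.
2. the keeper bar is shut (all of step 1 and value of joint keeper above 0.012 m), for 0.2 s.
3. the nut is tight (value of joint nut above 5.8 rad and value of joint keeper above 0.012 m), for 0.2 s.
At the end, for the whole second after the job is handed in: Every fresh cartridge present is in a bore (axis within 4 mm of the bore's, foot within 2.5 mm of the bore's floor, upright), every spent one present stands upright inside the return tray, all at rest; the keeper bar is shut to within 2 mm and the nut is turned to within 0.2 rad of its stop (all of step 1 and all of step 3 and linear speed of each of fresh1, fresh2, fresh3, spent1, spent2 below 0.02 m/s); the robot touches nothing.
It fails at once if another thing on the bench is moved more than 40 mm (distance of any of tin_red, tin_blue, ink_knife, tape_roll, brayer, lino, jar from where it was at the start of the episode above 0.04 m).
Of fresh1, fresh2, fresh3 only 2 to 3 are there at a start; the rules pass over those that are not, and their reading is None.
Of spent1, spent2 only 1 to 2 are there at a start; the rules pass over those that are not, and their reading is None.
At some moment in a run one of fresh1, fresh2, fresh3 may be knocked a few centimetres aside while the robot is not near it.
It also fails if it takes over 210 s, if anything falls off the work surface, if the arm or the gripper's body presses on something with over 40 N, if the wrist force passes 120 N, or if a joint passes its speed limit or range.

## Working session

There is one attempt and no reset: what is moved stays moved. The work goes in short steps, Python scripts to look and compute and a tool call to move; the robot and the scene stay as the last step left them, time stands still between calls to the robot, and variables do not carry over. Pictures are saved under pics/ and viewed, about 12 in all and at most 16, crops included, and the job is handed in when it is done.

Besides the shell and the picture viewer there is one more tool, called after ">>>" by a JSON object that holds its "method" and its "body", one argument or row to a line. arm_command: Moves the arm, as the interface text tells. Its arguments: {"type":"object","properties":{"rows":{"type":"string"},"jaw":{"type":"number"},"squeeze":{"type":"number"}},"required":["rows"]}

```bash
mkdir -p pics; cat > h.py <<'E'
import numpy as np, cv2
from station import monitor, vision, workorder
from scipy.spatial.transform import Rotation as Ro
def grab(name,fn=None):
    o=monitor.get_obs(); d=vision.get_image(name); f=np.array(d["frame"])
    h=f.shape[0]; d["f"]=h/2/np.tan(np.radians(d["vfov"])/2)
    if "R" not in d or d.get("T_tool_cam") is not None:
        T=np.array(d["T_tool_cam"]); Rt=Ro.from_rotvec(o["tool_rot"]).as_matrix()
        Rc=Rt@T[:3,:3]; tc=Rt@T[:3,3]+np.array(o["tool_pos"]); d["R"]=Rc.T; d["t"]=-Rc.T@tc
    d["R"]=np.array(d["R"]);d["t"]=np.array(d["t"])
    if fn: cv2.imwrite(fn,f[:,:,::-1])
    return d
def proj(d,X):
    c=d["R"]@np.array(X,float)+d["t"]; return np.array([d["cx"]+d["f"]*c[0]/c[2],d["cy"]+d["f"]*c[1]/c[2]])
def back(d,u,v,z):
    r=d["R"].T@np.array([(u-d["cx"])/d["f"],(v-d["cy"])/d["f"],1.]); C=-d["R"].T@d["t"]
    return C+r*(z-C[2])/r[2]
E
python3 - <<'E'
from h import *
import pickle
o=monitor.get_obs(); print({k:np.round(v,3) for k,v in o.items()})
D={}
for n in("scene","side","wrist"):
    d=grab(n,f"pics/{n}0.png"); D[n]=d; print(n,d["vfov"],d["cx"],d["cy"],"C",np.round(-d["R"].T@d["t"],3),np.round(d["R"],2).tolist())
pickle.dump(D,open("D.pkl","wb"))
E
```

```text
{'t': np.float64(0.0), 'q': array([-0.119,  0.053,  1.614,  0.   ,  1.476, -0.119]), 'dq': array([ 0.001, -0.001,  0.   , -0.001,  0.   ,  0.001]), 'effort': array([ 0.0000e+00, -3.9367e+01, -3.7018e+01, -0.0000e+00,  7.0000e-03,
       -0.0000e+00]), 'tool_pos': array([0.625, 0.   , 0.303]), 'tool_rot': array([-2.22e+00, -2.22e+00,  2.00e-03]), 'contact_force': array([-0.43 , -0.34 , -0.214]), 'wrist_torque': array([-0.045,  0.022,  0.006]), 'opening': np.float64(0.085)}
scene 46.06769635658704 285.5947989834481 208.14555436921864 C [1.4   0.186 0.863] [[-0.21, 0.98, -0.01], [0.64, 0.13, -0.76], [-0.74, -0.16, -0.65]]
side 42.73909082067037 289.6170164321945 209.57699359739144 C [0.17  0.88  1.241] [[-0.92, -0.4, 0.01], [-0.32, 0.7, -0.64], [0.25, -0.59, -0.77]]
wrist 62.35039066162652 285.88962800423525 204.43793136060418 C [0.623 0.073 0.373] [[1.0, -0.0, -0.0], [0.0, -0.96, 0.29], [-0.0, -0.29, -0.96]]
```

View pics/scene0.png

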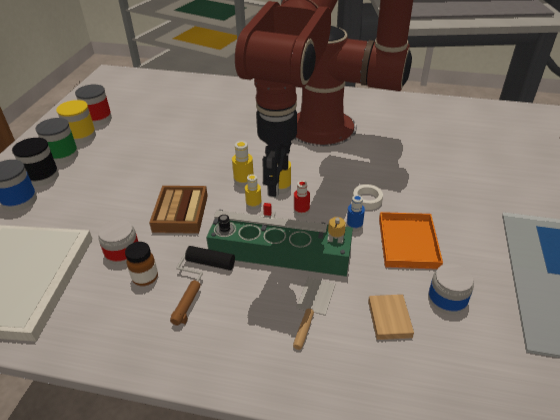

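View pics/side0.png

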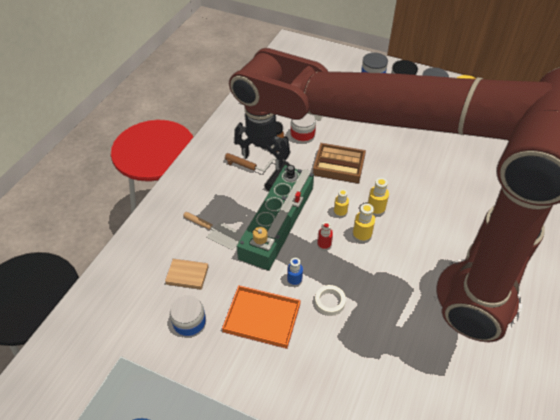

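View pics/wrist0.png

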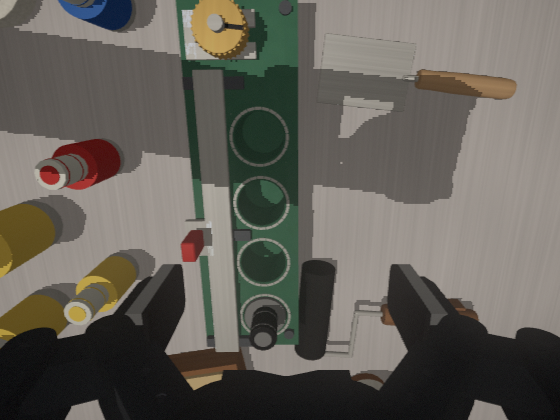

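```bash
python3 - <<'E'
import pickle; from h import *
D=pickle.load(open("D.pkl","rb")); S=D["scene"];E=D["side"]
def p(n,u,v,z,c=S): print(n,np.round(back(c,u,v,z)[:2]*1000))
for n,u,v,z in[("red neck",302,184,.094),("blue neck",357,199,.094),("ysmall",253,179,.094),("y243",242,146,.094),("spent",224,219,.102),("nut",337,222,.11),("b1",249,231,.066),("b2",274,235,.066),("b3",299,239,.066),("tray",409,240,.015),("grip",268,206,.108)]: p(n,u,v,z)
for n,u,v,z in[("red neck",325,228,.094),("blue neck",295,262,.094),("ysmall",342,194,.094),("y378",380,183,.094),("y364",366,210,.094),("nut",260,233,.11),("tray",262,315,.012),("spent",291,171,.102)]: p("side "+n,u,v,z,E)
E
```

```text
red neck [433.  15.]
blue neck [465. 156.]
ysmall [ 437. -112.]
y243 [ 297. -181.]
spent [ 606. -135.]
nut [574. 121.]
b1 [597. -80.]
b2 [599. -20.]
b3 [600.  39.]
tray [500. 293.]
grip [548. -45.]
side red neck [428.  26.]
side blue neck [458. 160.]
side ysmall [ 428. -108.]
side y378 [ 342. -193.]
side y364 [346. -79.]
side nut [575. 124.]
side tray [491. 293.]
side spent [ 593. -124.]
```

The wrist view shows the bores at about (259,136), (261,203), (263,262) and (264,316). The first three are empty and the last holds the only spent cartridge. The nut is at (219,27) and the grip at (192,246).

Things that could be mistaken for the cartridges I want:
- **fresh3 (yellow):** the scene view has yellows at (243,163), (253,192) and (284,175). The nearest one, at (253,192), looks the same size as red (302,198) and blue (356,213); the other two look bigger.
- **Red and blue:** the tins and jar near them are plainly different.

Next I'll move over the cartridges for a close check.

>>> {"method": "arm_command", "body": {
  "rows": "-60 -40 20 0 0 0;-120 -80 40 0 0 0;-170 -130 50 0 0 0;-175 -150 50 0 0 0;-175 -150 50 0 0 0;-175 -150 50 0 0 0",
  "jaw": 0.5
}}

```text
t: 0.9
tool_pos: [0.4496, -0.1498, 0.3527]
tool_rot: [-2.221, -2.22, 0.001]
contact_force: [0.8, 0.7, 0.4]
opening: 0.043
```

```bash
python3 - <<'E'
import pickle; from h import *
d=grab("wrist","pics/w1.png"); pickle.dump(d,open("w1.pkl","wb")); print(np.round(monitor.get_obs()["tool_pos"],4))
# block fit from wrist0 : bright rim
D=pickle.load(open("D.pkl","rb"));w=D["wrist"]; g=cv2.GaussianBlur(cv2.cvtColor(np.array(w["frame"]),cv2.COLOR_RGB2GRAY),(0,0),1).astype(np.float32)
from scipy.optimize import minimize
th=np.linspace(0,2*np.pi,90,endpoint=False)
def rims(p,r,ys=(-.07,-.01,.05)):
    x,y,a=p; P=[]
    for yb in ys:
        for t in th:
            bx,by=r*np.cos(t),yb+r*np.sin(t)
            P.append(proj(w,[x+bx*np.cos(a)-by*np.sin(a),y+bx*np.sin(a)+by*np.cos(a),.066]))
    return np.array(P,np.float32)
def samp(q): return cv2.remap(g,q[:,:1].copy(),q[:,1:].copy(),cv2.INTER_LINEAR)[:,0]
best=None
def cost(p): return -np.mean([np.clip(samp(rims(p,r))-.5*samp(rims(p,r+.004))-.5*samp(rims(p,r-.004)),-30,60).mean() for r in (.0215,.0225,.0235)])
for x0 in(.598,.602,.606):
  for y0 in(-.014,-.01,-.006):
    s=minimize(cost,[x0,y0,0.02],method="Nelder-Mead",options=dict(initial_simplex=[[x0,y0,0.],[x0+.004,y0,0.],[x0,y0+.004,0.],[x0,y0,.05]]))
    if best is None or s.fun<best.fun: best=s
print(best.x,best.fun)
x,y,a=best.x
for u,v in[(259,136),(261,203),(263,262),(264,316)]: print(np.round(back(w,u,v,.066),4))
for yb in(-.13,-.07,-.01,.05): print(np.round([x-yb*np.sin(a),y+yb*np.cos(a)],4))
f=np.array(w["frame"])[:,:,::-1].copy()
for q in rims((x,y,a),.02175,(-.13,-.07,-.01,.05)): cv2.circle(f,tuple(int(round(c)) for c in q),0,(0,0,255),-1)
a1=cv2.resize(f[90:350,160:320],None,fx=2.2,fy=2.2); 
g1=np.array(d["frame"])[:,:,::-1]; g1=cv2.resize(g1,(448,336)); c=np.zeros((600,800,3),np.uint8); c[:572,:352]=a1; c[:336,352:]=g1; cv2.imwrite("pics/c1.png",c)
E
```

```text
[ 0.4499 -0.1494  0.3525]
[ 0.59819066 -0.01047619  0.01444131] -14.075881958007812
[0.5992 0.0427 0.066 ]
[ 0.5996 -0.0183  0.066 ]
[ 0.6004 -0.0781  0.066 ]
[ 0.6002 -0.1388  0.066 ]
[ 0.6001 -0.1405]
[ 0.5992 -0.0805]
[ 0.5983 -0.0205]
[0.5975 0.0395]
```

View pics/c1.png

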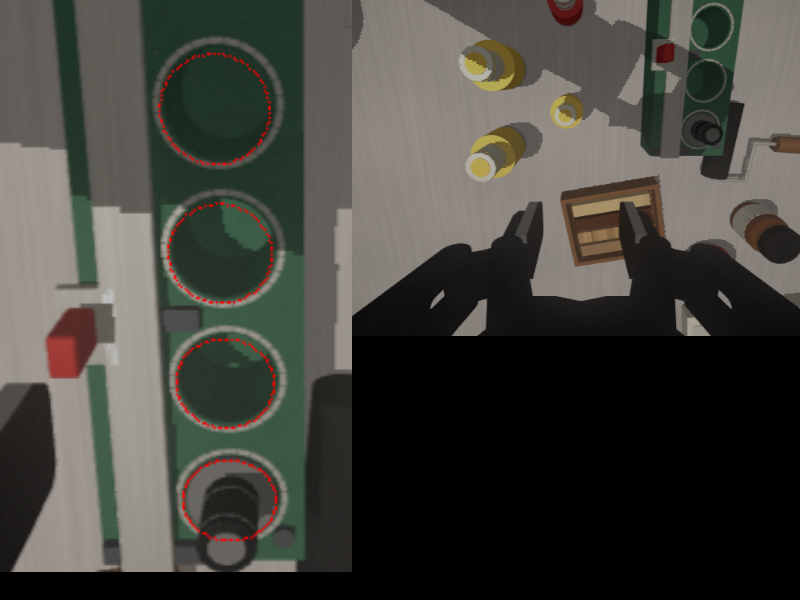

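```bash
cat >> h.py <<'E'
from scipy.optimize import minimize
TH=np.linspace(0,2*np.pi,48,endpoint=False)
def circ(d,x,y,z,r): return [proj(d,[x+r*np.cos(t),y+r*np.sin(t),z]) for t in TH]
def hull(pts): return np.round(cv2.convexHull(np.array(pts,np.float32))*16).astype(np.int32)
def render(d,x,y,z0=0,k=1.0):
    m=np.zeros((420,560),np.uint8)
    cv2.fillPoly(m,[hull(circ(d,x,y,z0,.019*k)+circ(d,x,y,z0+.004,.021*k)+circ(d,x,y,z0+.06*k,.021*k))],255,cv2.LINE_AA,4)
    cv2.fillPoly(m,[hull(circ(d,x,y,z0+.06*k,.013*k)+circ(d,x,y,z0+.094*k,.013*k))],0,cv2.LINE_AA,4)
    return m.astype(float)/255
HUE={"red":[(0,8),(172,180)],"yellow":[(22,34)],"blue":[(105,125)]}
def cart(d,col,x,y,k=1.0):
    """fit cartridge of colour near x,y; returns x,y,IoU"""
    hsv=cv2.cvtColor(np.array(d["frame"]),cv2.COLOR_RGB2HSV); m=np.zeros((420,560),bool)
    for a,b in HUE[col]: m|=(hsv[...,0]>=a)&(hsv[...,0]<=b)&(hsv[...,1]>130)&(hsv[...,2]>35)
    roi=np.zeros((420,560),np.uint8); cv2.fillPoly(roi,[hull(circ(d,x,y,0,.05*k)+circ(d,x,y,.06,.05*k))],1,8,4); m&=roi>0
    def cost(p):
        r=render(d,p[0],p[1],k=k); neck=np.zeros((420,560),np.uint8)
        cv2.fillPoly(neck,[hull(circ(d,*p,.06*k,.013*k)+circ(d,*p,.094*k,.013*k))],1,8,4)
        mm=m&(neck==0); return -np.minimum(r,mm).sum()/(np.maximum(r,mm).sum()+1)
    b=min((minimize(cost,[x+i,y+j],method="Nelder-Mead",options=dict(initial_simplex=[[x+i,y+j],[x+i+.006,y+j],[x+i,y+j+.006]],xatol=1e-4,fatol=1e-4)) for i in(-.008,.006) for j in(-.008,.006)),key=lambda s:s.fun)
    return np.round(b.x,4),round(-b.fun,3)
E
python3 - <<'E'
import pickle; from h import *
D=pickle.load(open("D.pkl","rb"));w=D["wrist"];w1=pickle.load(open("w1.pkl","rb"))
print("yel w1",cart(w1,"yellow",.432,-.11),[cart(w1,"yellow",*cart(w1,"yellow",.432,-.11)[0],k=k)[1] for k in(.9,1.1)])
for n,c,x,y in(("scene","red",.43,.02),("side","red",.43,.02),("wrist","red",.43,.02),("scene","blue",.46,.158),("side","blue",.46,.158),("scene","yellow",.432,-.11),("side","yellow",.432,-.11),("wrist","yellow",.432,-.11)):
    print(n,c,cart(D[n],c,x,y),[cart(D[n],c,x,y,k)[1] for k in(.85,1.15)])
# rims
def rimfit(d,ys,z=.066):
    g=cv2.GaussianBlur(cv2.cvtColor(np.array(d["frame"]),cv2.COLOR_RGB2GRAY),(0,0),1).astype(np.float32)
    def R(p,r): 
        x,y,a=p[:3]; q=np.array([c for yb in ys for c in circ(d,x-yb*np.sin(a),y+yb*np.cos(a),z,r)],np.float32)
        return cv2.remap(g,q[:,:1].copy(),q[:,1:].copy(),cv2.INTER_LINEAR)[:,0]
    def cost(p): r=p[3]; return -np.clip(R(p,r)-.5*R(p,r+.0035)-.5*R(p,r-.0035),-30,60).mean()
    return min((minimize(cost,[0]*4,method="Nelder-Mead",options=dict(initial_simplex=[[.598,y,0,r],[.604,y,0,r],[.598,y+.005,0,r],[.598,y,.04,r],[.598,y,0,r+.002]],maxiter=600)) for y in(-.012,-.006) for r in(.022,.0235)),key=lambda s:s.fun)
for n,d,ys in(("w",w,(-.07,-.01,.05)),("w all",w,(-.13,-.07,-.01,.05)),("scene",D["scene"],(-.07,-.01,.05))):
    s=rimfit(d,ys); print(n,np.round(s.x,4),s.fun)
E
```

```text
yel w1 (array([ 0.4285, -0.1173]), np.float64(0.74)) [np.float64(0.712), np.float64(0.569)]
scene red (array([0.4137, 0.0112]), np.float64(0.749)) [np.float64(0.867), np.float64(0.578)]
side red (array([0.4337, 0.0077]), np.float64(0.62)) [np.float64(0.828), np.float64(0.482)]
wrist red (array([0.4253, 0.0128]), np.float64(0.849)) [np.float64(0.75), np.float64(0.621)]
scene blue (array([0.4454, 0.1555]), np.float64(0.693)) [np.float64(0.879), np.float64(0.531)]
side blue (array([0.463 , 0.1515]), np.float64(0.615)) [np.float64(0.813), np.float64(0.469)]
scene yellow (array([ 0.4114, -0.1231]), np.float64(0.723)) [np.float64(0.877), np.float64(0.586)]
side yellow (array([ 0.4327, -0.124 ]), np.float64(0.648)) [np.float64(0.842), np.float64(0.475)]
wrist yellow (array([ 0.4253, -0.1203]), np.float64(0.652)) [np.float64(0.656), np.float64(0.471)]
w [ 0.5996 -0.0083  0.0119  0.0245] -43.87144088745117
w all [ 0.5996 -0.0083  0.0124  0.0246] -41.35946273803711
scene [ 0.5997 -0.0092  0.0069  0.0244] -10.404727935791016
```

>>> {"method": "arm_command", "body": {
  "rows": "-20 -20 -50 0 0 0;-20 -30 -90 0 0 0;-20 -30 -90 0 0 0;-20 -30 -90 0 0 0",
  "jaw": 0.5
}}

```text
t: 1.45
tool_pos: [0.4309, -0.179, 0.2639]
tool_rot: [-2.218, -2.223, 0.0]
contact_force: [0.2, 0.9, 0.2]
opening: 0.0426
```

```bash
python3 - <<'E'
import pickle; from h import *
d=grab("wrist"); pickle.dump(d,open("w2.pkl","wb")); print(np.round(monitor.get_obs()["tool_pos"],4))
f=np.array(d["frame"])[:,:,::-1].copy(); f0=f.copy()
x,y=.4285,-.1185
for z,r,c in((0,.019,(255,0,0)),(.06,.021,(0,255,0)),(.06,.013,(255,0,255)),(.094,.013,(0,0,255))):
    for q in circ(d,x,y,z,r): cv2.circle(f,tuple(np.round(q).astype(int)),0,c,-1)
u,v=proj(d,[x,y,.05]).astype(int); print(u,v)
x0,y0=max(u-70,0),max(v-75,0); s=np.hstack([q[y0:y0+150,x0:x0+133] for q in(f0,f)]); cv2.imwrite("pics/c2.png",cv2.resize(s,None,fx=3,fy=3,interpolation=cv2.INTER_NEAREST)); print(x0,y0)
E
```

```text
[ 0.4311 -0.1792  0.2647]
285 116
215 41
```

View pics/c2.png

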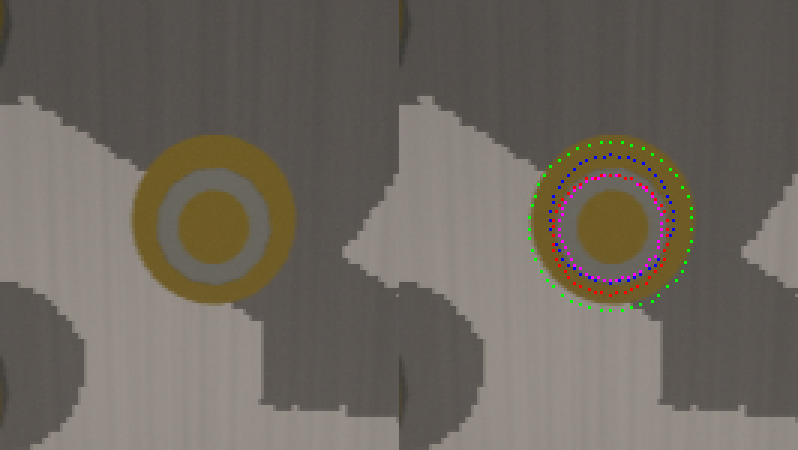

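The close crop (3×, origin (215,41)) shows the neck top at pixel (286,116). Its diameter matches the projected 26 mm and 42 mm circles, so this is the real fresh3, at about (0.429, -0.1165). I'll grasp it by the neck, with the jaws along y.

>>> {"method": "arm_command", "body": {
  "rows": "0 30 0 0 0 -10;-2 63 0 0 0 -20;-2 63 0 0 0 -30;-2 63 0 0 0 -40;-2 63 0 0 0 -50;-2 63 0 0 0 -60;-2 63 0 0 0 -70;-2 63 0 0 0 -80;-2 63 0 0 0 -90;-2 63 0 0 0 -90;-2 63 -20 0 0 -90;-2 63 -20 0 0 -90",
  "jaw": 0.6
}}

```text
t: 3.0
tool_pos: [0.4289, -0.1158, 0.2444]
tool_rot: [-3.142, -0.008, 0.003]
contact_force: [-0.1, -0.1, -0.2]
opening: 0.0515
```

```bash
cat >> h.py <<'E'
def disc(d,col,x,y,z=.094):
    """centroid of coloured disc on neck top near predicted position -> world xy"""
    hsv=cv2.cvtColor(np.array(d["frame"]),cv2.COLOR_RGB2HSV); m=np.zeros((420,560),np.uint8)
    for a,b in HUE[col]: m|=((hsv[...,0]>=a)&(hsv[...,0]<=b)&(hsv[...,1]>110)&(hsv[...,2]>35)).astype(np.uint8)
    n,l,st,c=cv2.connectedComponentsWithStats(m); u=proj(d,[x,y,z]); out=[]
    for i in range(1,n):
        if st[i,4]>15 and np.hypot(*(c[i]-u))<60:
            w=back(d,*c[i],z); out.append((round(float(np.hypot(*(c[i]-u))),1),int(st[i,4]),tuple(int(v) for v in st[i,2:4]),np.round(w[:2],4)))
    return sorted(out,key=lambda o:o[0])
def yaw(): 
    o=monitor.get_obs(); M=Ro.from_rotvec(o["tool_rot"]).as_matrix(); return np.round(o["tool_pos"],4),"tool y:",np.round(M[:,1],3),"tool z:",np.round(M[:,2],3),"q",np.round(o["q"],2)
E
python3 - <<'E'
import pickle; from h import *
print(yaw()); d=grab("wrist"); print(disc(d,"yellow",.429,-.1165)); w2=pickle.load(open("w2.pkl","rb")); print(disc(w2,"yellow",.429,-.1165)); print(disc(w2,"red",.425,.013))
D=pickle.load(open("D.pkl","rb"));print("w0 red",disc(D["wrist"],"red",.425,.013),"scene",disc(D["scene"],"red",.425,.013),disc(D["scene"],"blue",.46,.155))
E
```

```text
(array([ 0.4289, -0.1158,  0.2444]), 'tool y:', array([ 0.005, -1.   , -0.   ]), 'tool z:', array([-0.002,  0.   , -1.   ]), 'q', array([-0.43, -0.36,  2.08, -0.  ,  1.42,  1.13]))
[(1.3, 345, (23, 23), array([ 0.4283, -0.1171])), (28.7, 1212, (54, 56), array([ 0.4487, -0.1171]))]
[(0.3, 443, (23, 25), array([ 0.4291, -0.1166])), (5.0, 1180, (54, 56), array([ 0.4293, -0.1132]))]
[]
w0 red [(4.1, 287, (20, 19), array([0.4284, 0.0142])), (22.2, 24, (11, 19), array([0.4433, 0.0194])), (50.0, 1767, (69, 51), array([0.4661, 0.026 ]))] scene [(0.9, 17, (6, 3), array([0.4287, 0.0131])), (20.3, 277, (16, 23), array([0.5037, 0.0266])), (44.1, 93, (9, 13), array([ 0.5433, -0.0495]))] [(19.6, 272, (18, 24), array([0.5318, 0.1588]))]
```

>>> {"method": "arm_command", "body": {
  "rows": "0 -1 -50 0 0 0;0 -1 -90 0 0 0;0 -1 -106 0 0 0;0 -1 -106 0 0 0;0 -1 -106 0 0 0",
  "jaw": 0.6
}}

```text
t: 3.68
tool_pos: [0.4306, -0.1176, 0.1413]
tool_rot: [3.14, 0.007, 0.004]
contact_force: [-0.8, 0.6, 0.1]
opening: 0.0517
```

>>> {"method": "arm_command", "body": {
  "rows": "0 0 0 0 0 0;0 0 0 0 0 0;0 0 0 0 0 0;0 0 0 0 0 0;0 0 0 0 0 0;0 0 0 0 0 0",
  "jaw": 0.1,
  "squeeze": 40
}}

```text
t: 4.42
tool_pos: [0.4319, -0.1177, 0.1434]
tool_rot: [3.139, 0.007, 0.01]
contact_force: [-0.3, 2.1, 6.8]
opening: 0.0247
```

>>> {"method": "arm_command", "body": {
  "rows": "0 0 50 0 0 0;0 0 100 0 0 0;0 0 145 0 0 0;0 0 145 0 0 0;0 0 145 0 0 0"
}}

```text
t: 5.05
tool_pos: [0.4314, -0.1176, 0.2874]
tool_rot: [3.14, 0.007, 0.008]
contact_force: [-0.2, -0.4, -3.0]
opening: 0.0247
```

```bash
python3 - <<'E'
from h import *
print(yaw()); d=grab("wrist","pics/w3.png"); o=monitor.get_obs(); p=np.array(o["tool_pos"]); print(disc(d,"yellow",p[0],p[1],p[2]-.044))
E
```

```text
(array([ 0.4314, -0.1176,  0.2874]), 'tool y:', array([ 0.005, -1.   ,  0.002]), 'tool z:', array([ 0.005, -0.002, -1.   ]), 'q', array([-0.43, -0.39,  2.03,  0.  ,  1.5 ,  1.13]))
[(3.1, 1096, (40, 36), array([ 0.431 , -0.1186])), (32.4, 59, (27, 23), array([ 0.443 , -0.1117])), (35.6, 59, (29, 14), array([ 0.4447, -0.1228])), (54.7, 27, (17, 5), array([ 0.4534, -0.1156]))]
```

View pics/w3.png

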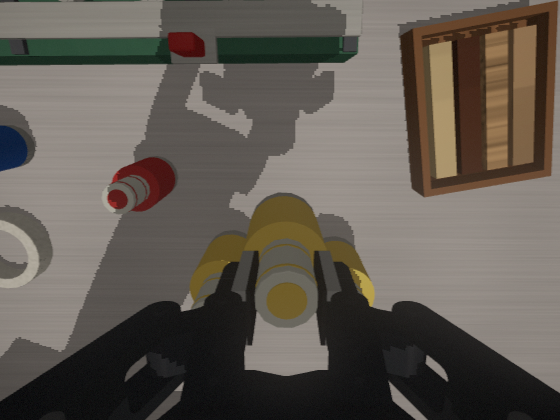

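The cartridge is held squarely by the neck (disc at (287,299)). Carrying it over bore1.

>>> {"method": "arm_command", "body": {
  "rows": "45 10 10 0 0 0;90 20 10 0 0 0;135 30 10 0 0 0;169 40 5 0 0 0;169 40 0 0 0 0;169 40 -20 0 0 0;169 40 -40 0 0 0;169 40 -40 0 0 0;169 40 -40 0 0 0"
}}

```text
t: 6.22
tool_pos: [0.5998, -0.0777, 0.2466]
tool_rot: [3.14, 0.007, 0.005]
contact_force: [0.3, 0.0, -1.2]
opening: 0.0243
```

```bash
cat >> h.py <<'E'
def held(d,col,p):
    return [(b,np.round(w-p[:2],4)) for a,b,_,w in disc(d,col,p[0],p[1],p[2]-.0494)][:1]
E
python3 - <<'E'
from h import *
print(yaw()); o=monitor.get_obs(); p=np.array(o["tool_pos"]);d=grab("wrist"); print("held off",held(d,"yellow",p))
M=Ro.from_rotvec(o["tool_rot"]).as_matrix(); C=-d["R"].T@d["t"]; print("cam",C-p)
f=np.array(d["frame"])[:,:,::-1].copy()
for b in[(.6004,-.0783),(.5997,-.0183),(.6012,-.1383)]:
    for q in circ(d,*b,.066,.0245): cv2.circle(f,tuple(np.round(q).astype(int)),0,(0,0,255),-1)
c=p[:2]+held(d,"yellow",p)[0][1]
for z,r in((p[2]-.0494,.013),(p[2]-.0834,.021),(p[2]-.1434,.019)):
    for q in circ(d,*c,z,r): cv2.circle(f,tuple(np.round(q).astype(int)),0,(255,0,255),-1)
cv2.imwrite("pics/w4.png",cv2.resize(f,(784,588)))
E
```

```text
(array([ 0.5998, -0.0777,  0.2466]), 'tool y:', array([ 0.004, -1.   ,  0.001]), 'tool z:', array([ 0.003, -0.001, -1.   ]), 'q', array([-0.25,  0.04,  1.72, -0.  ,  1.37,  1.31]))
held off [(1156, array([-0.0033, -0.001 ]))]
cam [ 0.07187299 -0.00037883  0.07072046]
```

View pics/w4.png

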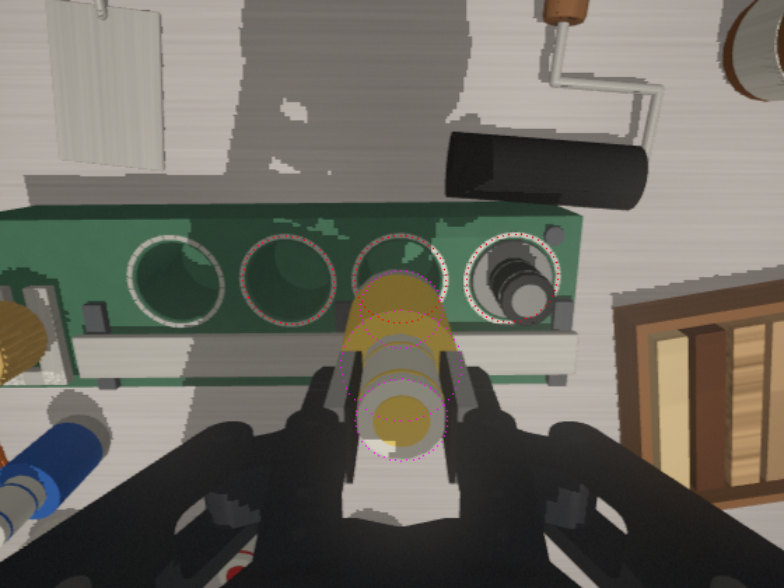

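>>> {"method": "arm_command", "body": {
  "rows": "3.5 0.5 -10 0 0 0;3.5 0.5 -25 0 0 0;3.5 0.5 -25 0 0 0;3.5 0.5 -25 0 0 0"
}}

```text
t: 6.78
tool_pos: [0.6036, -0.0771, 0.2219]
tool_rot: [3.14, 0.007, 0.006]
contact_force: [-0.2, 0.2, -1.1]
opening: 0.0247
```

```bash
python3 - <<'E'
from h import *
print(yaw()); print(monitor.get_obs()["contact_force"])
E
```

```text
(array([ 0.6036, -0.0771,  0.2219]), 'tool y:', array([ 0.004, -1.   ,  0.001]), 'tool z:', array([ 0.004, -0.001, -1.   ]), 'q', array([-0.25,  0.08,  1.73, -0.  ,  1.33,  1.32]))
[-0.17761627  0.15847071 -1.10732227]
```

Descend into the bore (target TCP z of about 0.151), fixing the small tilt on the way.

>>> {"method": "arm_command", "body": {
  "rows": "-0.5 0 -10 0 0 0;-0.5 0 -20 0 0 0;-0.5 0 -30 0 0 0;-0.5 0 -30 0 0 0"
}}

```text
t: 7.28
tool_pos: [0.6028, -0.0775, 0.1905]
tool_rot: [3.139, 0.007, 0.004]
contact_force: [0.8, -4.4, -3.2]
opening: 0.0248
```

>>> {"method": "arm_command", "body": {
  "rows": "0 -0.7 -10 0 0 0;0 -0.7 -20 0 0 0;0 -0.7 -30 0 0 0;0 -0.7 -37 0 0 0;0 -0.7 -41 0 0 0;0 -0.7 -41 0 0 0"
}}

```text
t: 8.02
tool_pos: [0.6036, -0.0781, 0.1514]
tool_rot: [3.14, 0.007, 0.007]
contact_force: [-1.1, 1.0, 6.5]
opening: 0.0245
```

>>> {"method": "arm_command", "body": {
  "rows": "0 0 -2 0 0 0;0 0 -4 0 0 0;0 0 -4 0 0 0"
}}

```text
t: 8.4
tool_pos: [0.6046, -0.0781, 0.1514]
tool_rot: [3.14, 0.007, 0.009]
contact_force: [-5.8, 0.9, 15.1]
opening: 0.0245
```

>>> {"method": "arm_command", "body": {
  "rows": "0 0 0 0 0 0;0 0 0 0 0 0;0 0 0 0 0 0;0 0 20 0 0 0;0 0 60 0 0 0;0 0 100 0 0 0;0 0 100 0 0 0;0 0 100 0 0 0",
  "jaw": 0.48
}}

```text
t: 9.4
tool_pos: [0.6046, -0.0781, 0.252]
tool_rot: [3.139, 0.007, 0.009]
contact_force: [-0.0, 0.0, -0.8]
opening: 0.041
```

```bash
python3 - <<'E'
from h import *
print(yaw()); d=grab("wrist","pics/w5.png")
for b in[(.6004,-.0783)]:print(disc(d,"yellow",*b,.102))
E
```

```text
(array([ 0.6046, -0.0781,  0.252 ]), 'tool y:', array([ 0.005, -1.   ,  0.002]), 'tool z:', array([ 0.006, -0.002, -1.   ]), 'q', array([-0.25,  0.05,  1.7 , -0.  ,  1.38,  1.32]))
[(1.4, 414, (24, 22), array([ 0.5999, -0.0775])), (24.3, 1115, (56, 47), array([ 0.6173, -0.078 ]))]
```

Yellow is seated: rigid stop at the right height, and its disc is within 1 mm of the bore1 axis. Red is next.

>>> {"method": "arm_command", "body": {
  "rows": "-40 20 0 0.1 0.35 0;-80 40 0 0.1 0.35 0;-120 65 0 0.1 0.35 0;-160 85 0 0.1 0.35 0;-175 92 0 0.1 0.35 0;-175 92 0 0.1 0.35 0;-175 92 0 0.1 0.35 0",
  "jaw": 0.6
}}

```text
t: 10.32
tool_pos: [0.4294, 0.0138, 0.2502]
tool_rot: [-3.141, -0.007, 0.004]
contact_force: [-0.5, -0.4, -0.6]
opening: 0.0514
```

```bash
python3 - <<'E'
from h import *
print(yaw()); d=grab("wrist","pics/w6.png")
print(disc(d,"red",.4284,.0142)); print(disc(d,"blue",.46,.156))
E
```

```text
(array([0.4294, 0.0138, 0.2502]), 'tool y:', array([ 0.004, -1.   , -0.   ]), 'tool z:', array([-0.003,  0.   , -1.   ]), 'q', array([-0.14, -0.41,  2.11, -0.  ,  1.45,  1.43]))
[(0.9, 396, (23, 22), array([0.429 , 0.0142])), (29.2, 1339, (53, 55), array([0.4489, 0.0143]))]
[(2.3, 436, (24, 23), array([0.4593, 0.1575])), (48.7, 2255, (77, 59), array([0.4696, 0.124 ]))]
```

>>> {"method": "arm_command", "body": {
  "rows": "-1 0.5 -50 0 -0.1 0;-2 0.5 -95 0 -0.1 0;-2 0.5 -109 0 -0.1 0;-2 0.5 -109 0 -0.1 0;-2 0.5 -109 0 -0.1 0"
}}

```text
t: 11.0
tool_pos: [0.4291, 0.0139, 0.1435]
tool_rot: [3.141, 0.006, 0.004]
contact_force: [0.2, -0.3, 0.3]
opening: 0.0515
```

>>> {"method": "arm_command", "body": {
  "rows": "0 0 0 0 0 0;0 0 0 0 0 0;0 0 0 0 0 0;0 0 0 0 0 0;0 0 0 0 0 0;0 0 0 0 0 0",
  "jaw": 0.1
}}

```text
t: 11.75
tool_pos: [0.4306, 0.0139, 0.1456]
tool_rot: [3.141, 0.006, 0.01]
contact_force: [-0.9, 0.6, 6.6]
opening: 0.0247
```

>>> {"method": "arm_command", "body": {
  "rows": "0 0 50 0 0 0;0 0 100 0 0 0;0 0 105 0 0 0;0 0 105 0 0 0"
}}

```text
t: 12.25
tool_pos: [0.4303, 0.0139, 0.2503]
tool_rot: [3.141, 0.006, 0.01]
contact_force: [-0.2, 0.2, -2.2]
opening: 0.0244
```

```bash
python3 - <<'E'
from h import *
print(yaw()); d=grab("wrist","pics/w7.png"); p=np.array(monitor.get_obs()["tool_pos"]);print(held(d,"red",p))
E
```

```text
(array([0.4303, 0.0139, 0.2503]), 'tool y:', array([ 0.004, -1.   ,  0.001]), 'tool z:', array([ 0.006, -0.001, -1.   ]), 'q', array([-0.14, -0.41,  2.11,  0.  ,  1.44,  1.43]))
[(1134, array([-0.0006, -0.0009]))]
```

>>> {"method": "arm_command", "body": {
  "rows": "20 0 40 0.1 0.3 0;60 -8 50 0.1 0.3 0;110 -18 50 0.1 0.3 0;150 -28 50 0.1 0.3 0;171 -32 40 0.1 0.3 0;171 -32 0 0.1 0.3 0;171 -32 -25 0.1 0.3 0;171 -32 -25 0.1 0.3 0;171 -32 -25 0.1 0.3 0"
}}

```text
t: 13.42
tool_pos: [0.6007, -0.018, 0.2239]
tool_rot: [-3.14, -0.006, 0.003]
contact_force: [-0.6, -0.3, -0.5]
opening: 0.0245
```

```bash
python3 - <<'E'
from h import *
print(yaw()); d=grab("wrist","pics/w8.png"); p=np.array(monitor.get_obs()["tool_pos"]);print(held(d,"red",p+[0,0,-.0022]))
E
```

```text
(array([ 0.6007, -0.018 ,  0.2239]), 'tool y:', array([ 0.004, -1.   , -0.002]), 'tool z:', array([-0.002,  0.002, -1.   ]), 'q', array([-0.15,  0.06,  1.74,  0.  ,  1.34,  1.41]))
[(1125, array([-0.002 , -0.0006]))]
```

>>> {"method": "arm_command", "body": {
  "rows": "1.5 0 -10 0 0 0;1.5 0 -20 0 0 0;1.5 0 -32 0 0 0;1.5 0 -32 0 0 0"
}}

```text
t: 13.98
tool_pos: [0.6018, -0.018, 0.1909]
tool_rot: [-3.14, -0.006, 0.005]
contact_force: [0.3, -0.2, -1.7]
opening: 0.0249
```

>>> {"method": "arm_command", "body": {
  "rows": "0 0 -10 0 0 0;0 0 -20 0 0 0;0 0 -30 0 0 0;0 0 -37 0 0 0;0 0 -41 0 0 0;0 0 -43 0 0 0;0 0 -43 0 0 0"
}}

```text
t: 14.85
tool_pos: [0.6033, -0.0179, 0.1538]
tool_rot: [-3.14, -0.007, 0.002]
contact_force: [-11.5, 2.0, 23.1]
opening: 0.0249
```

Red is at its stop at the right height. Releasing it and going to blue.

>>> {"method": "arm_command", "body": {
  "rows": "0 0 3 0 0 0;0 0 3 0 0 0;0 0 3 0 0 0;0 0 20 0 0 0;0 0 60 0 0 0;0 0 120 0 0 0;0 0 120 0 0 0;0 0 120 0 0 0",
  "jaw": 0.48
}}

```text
t: 15.85
tool_pos: [0.6033, -0.0179, 0.2744]
tool_rot: [-3.14, -0.007, 0.0]
contact_force: [-1.0, -0.2, -0.5]
opening: 0.0409
```

>>> {"method": "arm_command", "body": {
  "rows": "-40 40 -5 0 0 0;-80 90 -10 0 0 0;-120 140 -15 0 0 0;-140 175 -20 0 0 0;-143 176 -24 0 0 0;-143 176 -24 0 0 0;-143 176 -24 0 0 0",
  "jaw": 0.6
}}

```text
t: 16.73
tool_pos: [0.4608, 0.1572, 0.25]
tool_rot: [-3.141, -0.005, 0.002]
contact_force: [0.3, -0.2, 0.4]
opening: 0.0514
```

```bash
python3 - <<'E'
from h import *
print(yaw()); d=grab("wrist","pics/w9.png")
print(disc(d,"blue",.4593,.1575)); print("red",disc(d,"red",.5997,-.0183,.102))
E
```

```text
(array([0.4608, 0.1572, 0.25  ]), 'tool y:', array([ 0.003, -1.   , -0.001]), 'tool z:', array([-0.001,  0.001, -1.   ]), 'q', array([ 0.18, -0.25,  1.98,  0.  ,  1.41,  1.74]))
[(0.9, 374, (22, 22), array([0.4592, 0.1569])), (29.0, 1271, (52, 53), array([0.4797, 0.157 ]))]
red []
```

>>> {"method": "arm_command", "body": {
  "rows": "-1 0 -50 0 0 0;-3 0 -95 0 0 0;-3 0 -109 0 0 0;-3 0 -109 0 0 0;-3 0 -109 0 0 0"
}}

```text
t: 17.4
tool_pos: [0.4596, 0.1573, 0.1435]
tool_rot: [-3.14, -0.004, -0.005]
contact_force: [0.5, 1.0, 0.5]
opening: 0.0512
```

>>> {"method": "arm_command", "body": {
  "rows": "0 0 0 0 0 0;0 0 0 0 0 0;0 0 0 0 0 0;0 0 0 0 0 0;0 0 0 0 0 0;0 0 0 0 0 0",
  "jaw": 0.1
}}

```text
t: 18.15
tool_pos: [0.4611, 0.1576, 0.1458]
tool_rot: [-3.139, -0.004, -0.011]
contact_force: [-1.0, -0.9, 5.3]
opening: 0.0249
```

>>> {"method": "arm_command", "body": {
  "rows": "0 0 50 0 0 0;0 0 100 0 0 0;0 0 155 0 0 0;0 0 155 0 0 0;0 0 155 0 0 0"
}}

```text
t: 18.77
tool_pos: [0.4606, 0.1575, 0.3]
tool_rot: [-3.139, -0.004, -0.009]
contact_force: [-0.3, 0.7, -2.6]
opening: 0.0244
```

```bash
python3 - <<'E'
from h import *
print(yaw()); d=grab("wrist"); p=np.array(monitor.get_obs()["tool_pos"]);print(held(d,"blue",p+[0,0,-.0022]))
E
```

```text
(array([0.4606, 0.1575, 0.3   ]), 'tool y:', array([ 0.003, -1.   , -0.002]), 'tool z:', array([ 0.006,  0.002, -1.   ]), 'q', array([ 0.18, -0.29,  1.93,  0.  ,  1.49,  1.74]))
[(1099, array([-0.0021, -0.0005]))]
```

>>> {"method": "arm_command", "body": {
  "rows": "40 -30 0 -0.1 0.3 0;80 -65 0 -0.1 0.3 0;120 -100 0 -0.1 0.3 0;140 -115 -10 -0.1 0.3 0;141 -115.5 -40 -0.1 0.3 0;141 -115.5 -76 -0.1 0.3 0;141 -115.5 -76 -0.1 0.3 0;141 -115.5 -76 -0.1 0.3 0"
}}

```text
t: 19.82
tool_pos: [0.601, 0.042, 0.2226]
tool_rot: [-3.141, -0.004, 0.004]
contact_force: [0.5, 0.1, -0.6]
opening: 0.0244
```

```bash
python3 - <<'E'
from h import *
print(yaw()); d=grab("wrist"); p=np.array(monitor.get_obs()["tool_pos"]);print(held(d,"blue",p+[0,0,-.0022]))
E
```

```text
(array([0.601 , 0.042 , 0.2226]), 'tool y:', array([ 0.003, -1.   , -0.   ]), 'tool z:', array([-0.002,  0.   , -1.   ]), 'q', array([-0.05,  0.06,  1.74,  0.  ,  1.34,  1.51]))
[(1097, array([-0.002 , -0.0007]))]
```

>>> {"method": "arm_command", "body": {
  "rows": "0.5 0.3 -10 0 0 0;0.5 0.3 -20 0 0 0;0.5 0.3 -31 0 0 0;0.5 0.3 -31 0 0 0"
}}

```text
t: 20.38
tool_pos: [0.6013, 0.0424, 0.191]
tool_rot: [-3.141, -0.004, 0.004]
contact_force: [-0.5, 1.7, -1.9]
opening: 0.0248
```

>>> {"method": "arm_command", "body": {
  "rows": "0 0 -10 0 0 0;0 0 -20 0 0 0;0 0 -30 0 0 0;0 0 -37 0 0 0;0 0 -41 0 0 0;0 0 -43 0 0 0;0 0 -43 0 0 0"
}}

```text
t: 21.25
tool_pos: [0.6029, 0.0424, 0.1541]
tool_rot: [-3.142, -0.005, 0.001]
contact_force: [-11.6, 1.0, 24.8]
opening: 0.0244
```

Blue is seated too. Releasing it and moving to the spent cartridge in bore0.

>>> {"method": "arm_command", "body": {
  "rows": "0 0 3 0 0 0;0 0 3 0 0 0;0 0 3 0 0 0;0 0 20 0 0 0;0 0 60 0 0 0;0 0 110 0 0 0;0 0 110 0 0 0",
  "jaw": 0.48
}}

```text
t: 22.12
tool_pos: [0.6054, 0.0423, 0.2712]
tool_rot: [3.141, 0.005, 0.017]
contact_force: [-0.7, 0.3, -0.5]
opening: 0.0409
```

>>> {"method": "arm_command", "body": {
  "rows": "0 -45 0 0 0 0;0 -90 0 0 0 0;-1 -135 0 0 0 0;-2 -181 0 0 0 0;-2 -181 0 0 0 0;-2 -181 -40 0 0 0;-2 -181 -40 0 0 0;-2 -181 -40 0 0 0"
}}

```text
t: 23.12
tool_pos: [0.6036, -0.138, 0.2318]
tool_rot: [3.141, 0.006, 0.017]
contact_force: [0.6, 0.3, -0.2]
opening: 0.0413
```

```bash
python3 - <<'E'
from h import *
print(yaw()); d=grab("wrist"); f=np.array(d["frame"])[:,:,::-1].copy()
for b in[(.6004,-.0783),(.5997,-.0183),(.6012,-.1383)]:
    for q in circ(d,*b,.102,.013): cv2.circle(f,tuple(np.round(q).astype(int)),0,(0,0,255),-1)
print(disc(d,"yellow",.6004,-.0783,.102),disc(d,"red",.5997,-.0183,.102))
cv2.imwrite("pics/w10.png",cv2.resize(f,(784,588)))
E
```

```text
(array([ 0.6036, -0.138 ,  0.2318]), 'tool y:', array([ 0.004, -1.   ,  0.   ]), 'tool z:', array([ 0.011, -0.   , -1.   ]), 'q', array([-0.35,  0.09,  1.7 ,  0.  ,  1.34,  1.22]))
[(1.8, 496, (25, 25), array([ 0.5999, -0.0772])), (20.8, 24, (17, 10), array([ 0.6118, -0.0858])), (31.0, 1383, (62, 59), array([ 0.6167, -0.0903]))] [(2.2, 498, (26, 25), array([ 0.5991, -0.017 ])), (19.7, 56, (26, 25), array([ 0.608 , -0.0288])), (39.8, 1470, (63, 59), array([ 0.6144, -0.0403]))]
```

View pics/w10.png

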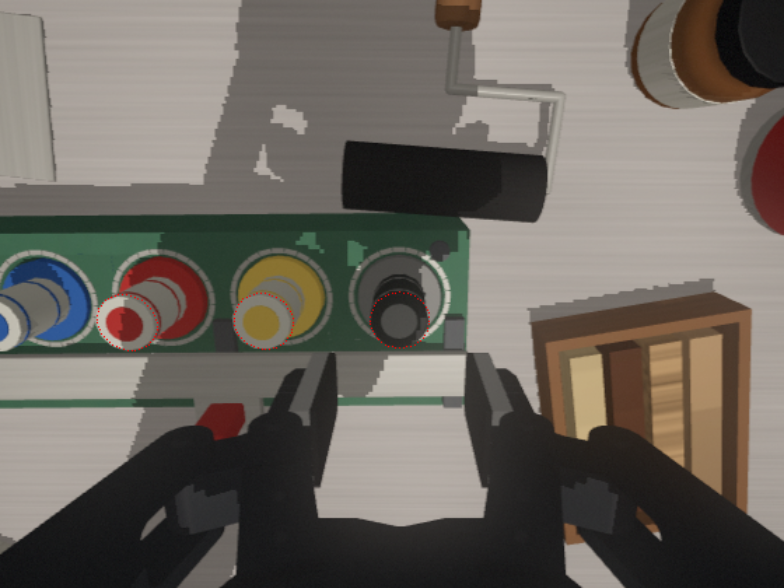

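All three fresh necks match their projected positions, at (264,321), (130,322) and (0,325). The jaws straddle the spent neck at (400,320). Grasping it now.

>>> {"method": "arm_command", "body": {
  "rows": "-1 0 -30 0 0.6 0;-2 0 -60 0 0.6 0;-2 0 -79 0 0.6 0;-2 0 -79 0 0.6 0;-2 0 -79 0 0.6 0"
}}

```text
t: 23.8
tool_pos: [0.603, -0.1384, 0.1554]
tool_rot: [3.14, 0.006, 0.007]
contact_force: [0.2, 0.4, 0.2]
opening: 0.0411
```

>>> {"method": "arm_command", "body": {
  "rows": "0 0 0 0 0 0;0 0 0 0 0 0;0 0 0 0 0 0;0 0 0 0 0 0;0 0 0 0 0 0;0 0 0 0 0 0",
  "jaw": 0.1
}}

```text
t: 24.55
tool_pos: [0.6038, -0.1384, 0.157]
tool_rot: [3.14, 0.006, 0.01]
contact_force: [0.2, 2.9, 6.1]
opening: 0.0248
```

>>> {"method": "arm_command", "body": {
  "rows": "0 0 10 0 0 0;0 0 30 0 0 0;0 0 60 0 0 0;0 0 100 0 0 0;0 0 145 0 0 0;0 0 145 0 0 0;0 0 145 0 0 0"
}}

```text
t: 25.42
tool_pos: [0.6034, -0.1385, 0.3018]
tool_rot: [3.139, 0.006, 0.01]
contact_force: [0.7, -0.1, -2.4]
opening: 0.0244
```

```bash
python3 - <<'E'
import pickle; from h import *
print(yaw()); d=grab("wrist","pics/w11.png")
s=grab("scene"); S=s
# tray fit: orange mask
for n in("scene","side"):
    d=grab(n); hsv=cv2.cvtColor(np.array(d["frame"]),cv2.COLOR_RGB2HSV)
    m=((hsv[...,0]>5)&(hsv[...,0]<17)&(hsv[...,1]>190)&(hsv[...,2]>110)).astype(np.uint8)
    nn,l,st,c=cv2.connectedComponentsWithStats(m); i=1+np.argmax(st[1:,4]); print(n,st[i],c[i])
    P=np.argwhere(l==i)[:,::-1]; h=cv2.convexHull(P.astype(np.int32)); ap=cv2.approxPolyDP(h,5,True)[:,0]; print([ (tuple(a),tuple(np.round(back(d,*a,.024)[:2],3)),tuple(np.round(back(d,*a,0)[:2],3))) for a in ap.tolist()])
E
```

```text
(array([ 0.6034, -0.1385,  0.3018]), 'tool y:', array([ 0.004, -1.   ,  0.002]), 'tool z:', array([ 0.006, -0.002, -1.   ]), 'q', array([-0.35,  0.04,  1.63,  0.  ,  1.47,  1.22]))
scene [ 380  213   63   55 2856] [409.07528011 240.50665266]
[((441, 264), (np.float64(0.574), np.float64(0.365)), (np.float64(0.55), np.float64(0.37))), ((386, 266), (np.float64(0.605), np.float64(0.243)), (np.float64(0.583), np.float64(0.244))), ((380, 214), (np.float64(0.428), np.float64(0.217)), (np.float64(0.4), np.float64(0.218))), ((430, 214), (np.float64(0.403), np.float64(0.342)), (np.float64(0.374), np.float64(0.346)))]
side [ 223  287   76   60 3075] [261.51479675 316.5395122 ]
[((298, 301), (np.float64(0.421), np.float64(0.224)), (np.float64(0.426), np.float64(0.211))), ((286, 346), (np.float64(0.398), np.float64(0.351)), (np.float64(0.403), np.float64(0.34))), ((223, 330), (np.float64(0.558), np.float64(0.375)), (np.float64(0.566), np.float64(0.365))), ((239, 287), (np.float64(0.579), np.float64(0.249)), (np.float64(0.587), np.float64(0.236)))]
```

The tray centre is at about (0.49, 0.295) by both cameras. There is only one spent cartridge, so it goes in the middle.

>>> {"method": "arm_command", "body": {
  "rows": "0 40 20 0 0 0;0 90 25 0 0 0;-10 140 25 0 0 0;-20 190 25 0 0 0;-40 240 25 0 0 0;-60 290 25 0 0 0;-80 340 25 0 0 0;-100 390 25 0 0 0;-111 433 25 0 0 0;-111 433 0 0 0.3 0;-111 433 -30 0 0.3 0;-111 433 -30 0 0.3 0"
}}

```text
t: 27.12
tool_pos: [0.4902, 0.2942, 0.2654]
tool_rot: [3.137, 0.007, -0.015]
contact_force: [-0.4, 0.4, -1.5]
opening: 0.0245
```

```bash
python3 - <<'E'
from h import *
print(yaw()); d=grab("wrist"); hsv=cv2.cvtColor(np.array(d["frame"]),cv2.COLOR_RGB2HSV)
m=((hsv[...,0]>5)&(hsv[...,0]<17)&(hsv[...,1]>190)&(hsv[...,2]>80)).astype(np.uint8); P=np.argwhere(m)[:,::-1]
W=np.array([back(d,*q,.02)[:2] for q in P[::20]]); print(W.min(0),W.max(0),np.median(W,0))
cv2.imwrite("pics/w12.png",np.array(d["frame"])[:,:,::-1])
E
```

```text
(array([0.4902, 0.2942, 0.2654]), 'tool y:', array([ 0.004, -1.   ,  0.004]), 'tool z:', array([-0.01 , -0.004, -1.   ]), 'q', array([ 0.41, -0.04,  1.77, -0.  ,  1.42,  1.98]))
[0.42484067 0.23382456] [0.58426801 0.36877872] [0.53640749 0.28594903]
```

View pics/w12.png

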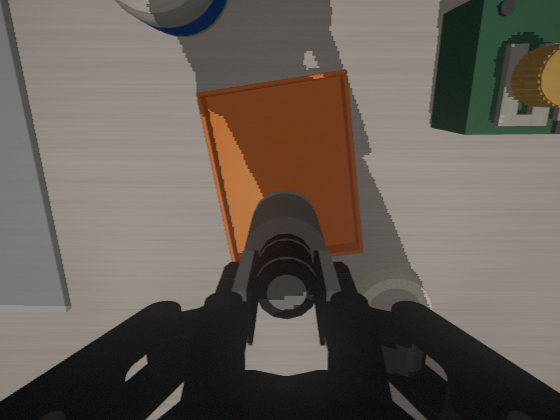

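The tray lies right under the held spent cartridge (corners (200,95), (346,72), (361,250), (234,262)). Lowering it.

>>> {"method": "arm_command", "body": {
  "rows": "0 0 -40 0.2 -0.6 0;0 0 -80 0.2 -0.6 0;0 0 -103 0.2 -0.6 0;0 0 -108 0.2 -0.6 0;0 0 -112 0.2 -0.6 0;0 0 -114 0.2 -0.6 0"
}}

```text
t: 27.92
tool_pos: [0.4922, 0.2948, 0.1555]
tool_rot: [-3.14, -0.006, -0.011]
contact_force: [0.6, -0.0, -1.2]
opening: 0.0246
```

```bash
python3 -c "
from h import *
print(yaw(),monitor.get_obs()['contact_force'])"
```

```text
(array([0.4922, 0.2948, 0.1555]), 'tool y:', array([ 0.004, -1.   , -0.002]), 'tool z:', array([ 0.007,  0.002, -1.   ]), 'q', array([ 0.41,  0.07,  1.86, -0.  ,  1.21,  1.98])) [ 0.62786513 -0.03376898 -1.2426169 ]
```

>>> {"method": "arm_command", "body": {
  "rows": "0 0 -2 0 0.4 0;0 0 -4 0 0.4 0;0 0 -4 0 0.4 0"
}}

```text
t: 28.3
tool_pos: [0.4931, 0.2952, 0.153]
tool_rot: [-3.139, -0.006, -0.004]
contact_force: [-0.6, 0.3, 4.4]
opening: 0.0245
```

>>> {"method": "arm_command", "body": {
  "rows": "0 0 0 0 0 0;0 0 0 0 0 0;0 0 0 0 0 0;0 0 20 0 0 0;0 0 60 0 0 0;0 0 120 0 0 0;0 0 120 0 0 0;0 0 120 0 0 0",
  "jaw": 0.6
}}

```text
t: 29.3
tool_pos: [0.4932, 0.2953, 0.2742]
tool_rot: [-3.138, -0.006, -0.006]
contact_force: [0.1, 0.5, -0.8]
opening: 0.0513
```

```bash
python3 - <<'E'
from h import *
print(yaw()); d=grab("wrist")
s=grab("scene"); a=np.array(d["frame"])[:,:,::-1]; b=np.array(s["frame"])[150:300,180:460,::-1]
cv2.imwrite("pics/w13.png",np.hstack([cv2.resize(a,(400,300)),cv2.resize(b,(400,214+86))]))
E
```

```text
(array([0.4932, 0.2953, 0.2742]), 'tool y:', array([ 0.004, -1.   , -0.004]), 'tool z:', array([ 0.004,  0.004, -1.   ]), 'q', array([ 0.41, -0.05,  1.76,  0.  ,  1.42,  1.98]))
```

View pics/w13.png

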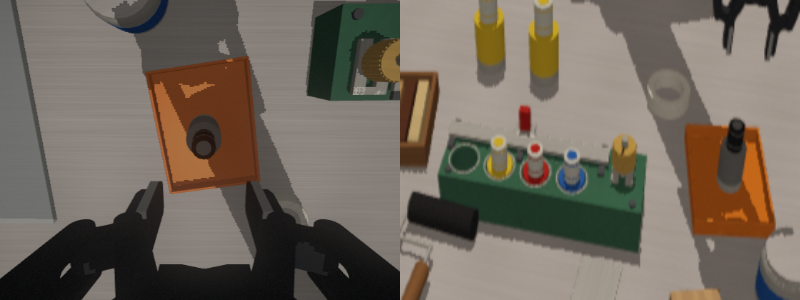

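The spent cartridge stands in the tray and bores 1–3 hold yellow, red and blue, seated evenly. Next is the keeper grip.

>>> {"method": "arm_command", "body": {
  "rows": "5 -45 0 -0.2 0.2 0;10 -95 0 -0.2 0.2 0;20 -145 0 -0.2 0.2 0;30 -195 0 -0.2 0.2 0;40 -245 0 -0.2 0.2 0;45 -295 0 -0.2 0.2 0;47 -344 0 -0.2 0.2 0;47 -344 -25 -0.2 0.2 0;47 -344 -25 -0.2 0.2 0;47 -344 -25 -0.2 0.2 0",
  "jaw": 0.5
}}

```text
t: 30.65
tool_pos: [0.5392, -0.0486, 0.2463]
tool_rot: [3.141, 0.007, -0.007]
contact_force: [-0.4, -0.5, -0.4]
opening: 0.0428
```

```bash
python3 - <<'E'
from h import *
print(yaw()); d=grab("wrist","pics/w14.png"); print(disc(d,"red",.54,-.049,.108))
f=np.array(d["frame"])[:,:,::-1].copy()
for dx,dy in((-6,-9),(6,-9),(6,9),(-6,9)): 
    q=proj(d,[.540+dx/1e3,-.049+dy/1e3,.108]); cv2.circle(f,tuple(np.round(q).astype(int)),1,(255,255,0),-1)
cv2.imwrite("pics/w14b.png",f[150:420,130:430])
E
```

```text
(array([ 0.5392, -0.0486,  0.2463]), 'tool y:', array([ 0.005, -1.   ,  0.001]), 'tool z:', array([-0.005, -0.001, -1.   ]), 'q', array([-0.23, -0.1 ,  1.86, -0.  ,  1.39,  1.34]))
[(7.7, 756, (28, 29), array([ 0.5451, -0.0488]))]
```

View pics/w14b.png

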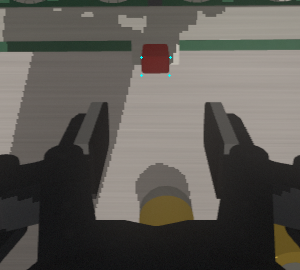

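>>> {"method": "arm_command", "body": {
  "rows": "1 0 -40 0 -0.2 0;1 0 -75 0 -0.2 0;1 0 -86 0 -0.2 0;1 0 -88 0 -0.2 0;1 0 -88 0 -0.2 0"
}}

```text
t: 31.32
tool_pos: [0.5415, -0.0486, 0.1608]
tool_rot: [3.14, 0.008, 0.005]
contact_force: [0.0, 0.3, 0.5]
opening: 0.0426
```

>>> {"method": "arm_command", "body": {
  "rows": "0 0 0 0 0 0;0 0 0 0 0 0;0 0 0 0 0 0;0 0 0 0 0 0;0 0 0 0 0 0;0 0 0 0 0 0",
  "jaw": 0.05
}}

```text
t: 32.08
tool_pos: [0.5426, -0.0481, 0.1628]
tool_rot: [3.141, 0.008, 0.009]
contact_force: [-1.3, 3.2, 4.9]
opening: 0.0171
```

>>> {"method": "arm_command", "body": {
  "rows": "3 0 0 0 0 0;6 0 0 0 0 0;9 0 0 0 0 0;12 0 0 0 0 0;14 0 0 0 0 0;16 0 0 0 0 0;16 0 0 0 0 0;16 0 0 0 0 0"
}}

```text
t: 33.08
tool_pos: [0.5565, -0.0479, 0.1627]
tool_rot: [3.141, 0.009, -0.004]
contact_force: [-13.3, 3.0, 10.8]
opening: 0.0168
```

Stop felt after 13.9 mm of travel. Releasing and checking the keeper.

>>> {"method": "arm_command", "body": {
  "rows": "-1.5 0 0 0 0 0;-1.5 0 0 0 0 0;-1.5 0 0 0 0 0;-1.5 0 0 0 0 0;-2 0 30 0 0 0;-2 0 80 0 0 0;-2 0 100 0 0 0;-2 0 100 0 0 0",
  "jaw": 0.5
}}

```text
t: 34.08
tool_pos: [0.5553, -0.0481, 0.2644]
tool_rot: [3.14, 0.009, 0.002]
contact_force: [0.3, -0.4, -0.8]
opening: 0.0429
```

>>> {"method": "arm_command", "body": {
  "rows": "5 30 0 0 0 10;10 60 0 0 0 20;15 100 0 0 0 30;20 140 0 0 0 40;22 168 0 0 0 50;22 169 0 0 0 60;22 169 0 0 0 70;22 169 0 0 0 80;22 169 0 0 0 90;22 169 0 0 0 100;22 169 0 0 0 110;22 169 0 0 0 110"
}}

```text
t: 35.58
tool_pos: [0.5764, 0.1208, 0.2616]
tool_rot: [-1.795, -2.574, 0.001]
contact_force: [0.4, 0.3, 0.1]
opening: 0.0427
```

```bash
python3 - <<'E'
from h import *
print(yaw()); d=grab("wrist"); f=np.array(d["frame"])[:,:,::-1].copy()
B=np.array([.5996,-.0083]); a=.012; R=np.array([[np.cos(a),-np.sin(a)],[np.sin(a),np.cos(a)]])
for x,y,z in((-28,-130,77),(-28,90,77),(-14,-130,77),(-14,90,77)):
    pass
def ln(p,q,c):
    P=[tuple(np.round(proj(d,[*(B+R@np.array(v[:2])/1e3),v[2]/1e3])).astype(int).tolist()) for v in(p,q)]; cv2.line(f,*P,c,1)
ln((-28,-130,77),(-28,70,77),(0,0,255)); ln((-14,-130,77),(-14,70,77),(255,0,255))
n=B+R@np.array([-.022,.13]); print("nut",n)
for z in(.107,.113):
  for q in circ(d,*n,z,.018): cv2.circle(f,tuple(np.round(q).astype(int)),0,(0,0,255),-1)
cv2.imwrite("pics/w15.png",cv2.resize(f,(784,588)))
E
```

```text
(array([0.5764, 0.1208, 0.2616]), 'tool y:', array([ 0.938,  0.345, -0.003]), 'tool z:', array([-0.004,  0.001, -1.   ]), 'q', array([ 0.08, -0.  ,  1.74,  0.  ,  1.41, -0.27]))
nut [0.57604162 0.12142665]
```

View pics/w15.png

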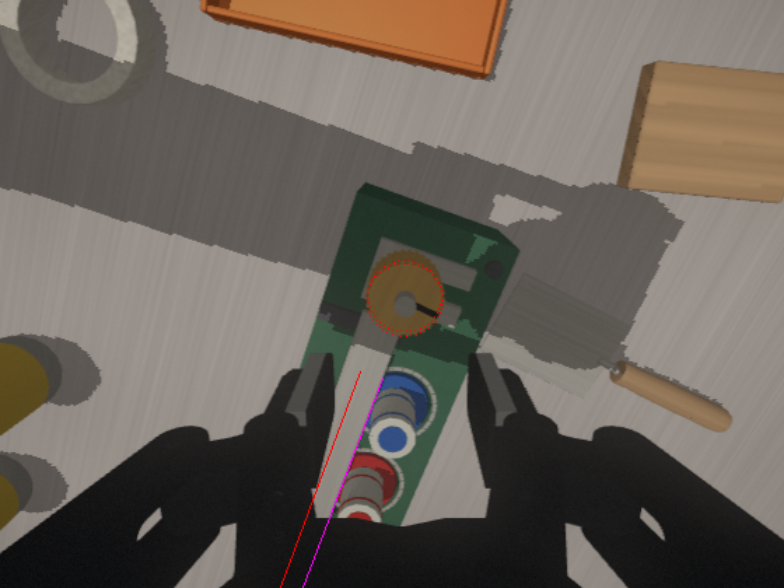

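The bar's edge lies on the −14 mm line, so the keeper is shut. The nut (405,297) matches its projection. Winding the wrist back, then grasping the nut.

>>> {"method": "arm_command", "body": {
  "rows": "0 0 0 0 0 10;0 0 0 0 0 20;0 0 0 0 0 30;0 0 0 0 0 40;0 0 0 0 0 50;0 0 0 0 0 60;0 0 0 0 0 70;0 0 0 0 0 80;0 0 0 0 0 90;0 0 0 0 0 100;0 0 0 0 0 110;0 0 0 0 0 120",
  "jaw": 0.65
}}

```text
t: 37.12
tool_pos: [0.5761, 0.1208, 0.2608]
tool_rot: [1.334, -2.841, 0.004]
contact_force: [1.0, -0.7, -0.7]
opening: 0.0555
```

```bash
python3 -c "
from h import *
print(yaw())"
```

```text
(array([0.5761, 0.1208, 0.2608]), 'tool y:', array([-0.77 ,  0.639, -0.001]), 'tool z:', array([-0.002, -0.003, -1.   ]), 'q', array([ 0.08, -0.  ,  1.74, -0.  ,  1.4 , -2.37]))
```

>>> {"method": "arm_command", "body": {
  "rows": "0 0.5 -45 0 0 0;0 0.5 -85 0 0 0;0 0.5 -102 0 0 0;0 0.5 -104 0 0 0;0 0.5 -104 0 0 0"
}}

```text
t: 37.75
tool_pos: [0.5771, 0.1213, 0.1584]
tool_rot: [1.335, -2.844, 0.005]
contact_force: [-0.2, -0.5, 0.7]
opening: 0.0553
```

>>> {"method": "arm_command", "body": {
  "rows": "0 0 0 0 0 0;0 0 0 0 0 0;0 0 0 0 0 0;0 0 0 0 0 0;0 0 0 0 0 0",
  "jaw": 0.2,
  "squeeze": 40
}}

```text
t: 38.38
tool_pos: [0.5774, 0.1222, 0.1608]
tool_rot: [-1.334, 2.843, -0.003]
contact_force: [-5.0, 2.3, 5.3]
opening: 0.0346
```

>>> {"method": "arm_command", "body": {
  "rows": "0 0 -0.2 0 0 -10;0 0 -0.4 0 0 -20;0 0 -0.5 0 0 -30;0 0 -0.7 0 0 -40;0 0 -0.9 0 0 -50;0 0 -1 0 0 -60;0 0 -1.2 0 0 -70;0 0 -1.4 0 0 -80;0 0 -1.6 0 0 -90;0 0 -1.8 0 0 -100;0 0 -2 0 0 -110;0 0 -2 0 0 -110"
}}

```text
t: 39.88
tool_pos: [0.5774, 0.1226, 0.159]
tool_rot: [-1.561, -2.725, 0.001]
contact_force: [0.5, 1.5, -3.8]
opening: 0.0345
```

```bash
python3 -c "
from h import *
print(yaw(),monitor.get_obs()['contact_force'],monitor.get_obs()['wrist_torque'])"
```

```text
(array([0.5774, 0.1226, 0.159 ]), 'tool y:', array([ 0.863,  0.506, -0.001]), 'tool z:', array([-0.001, -0.   , -1.   ]), 'q', array([ 0.08,  0.1 ,  1.81, -0.  ,  1.23, -0.45])) [ 0.46833874  1.48685278 -3.83925849] [ 0.28494995 -0.09751226 -0.04450605]
```

Turned 110° with light forces. Continuing.

>>> {"method": "arm_command", "body": {
  "rows": "0 0 -0.2 0 0 -10;0 0 -0.4 0 0 -20;0 0 -0.5 0 0 -30;0 0 -0.7 0 0 -40;0 0 -0.9 0 0 -50;0 0 -1 0 0 -60;0 0 -1.2 0 0 -70;0 0 -1.4 0 0 -80;0 0 -1.6 0 0 -90;0 0 -1.8 0 0 -100;0 0 -2 0 0 -110;0 0 -2 0 0 -110"
}}

```text
t: 41.38
tool_pos: [0.5777, 0.1224, 0.1571]
tool_rot: [-3.127, -0.29, -0.002]
contact_force: [3.3, -0.1, -5.8]
opening: 0.0347
```

```bash
python3 -c "
from h import *
print(yaw(),monitor.get_obs()['contact_force'],monitor.get_obs()['wrist_torque'])"
```

```text
(array([0.5777, 0.1224, 0.1571]), 'tool y:', array([ 0.184, -0.983, -0.001]), 'tool z:', array([ 0.001,  0.001, -1.   ]), 'q', array([0.08, 0.11, 1.81, 0.  , 1.22, 1.47])) [ 3.26263092 -0.08915766 -5.7866343 ] [ 0.05848883 -0.29420014 -0.05622837]
```

>>> {"method": "arm_command", "body": {
  "rows": "0 0 -0.2 0 0 -10;0 0 -0.4 0 0 -20;0 0 -0.5 0 0 -30;0 0 -0.7 0 0 -40;0 0 -0.9 0 0 -50;0 0 -0.9 0 0 -50"
}}

```text
t: 42.12
tool_pos: [0.5777, 0.1223, 0.1563]
tool_rot: [-2.961, 1.051, -0.003]
contact_force: [0.9, 0.1, -4.4]
opening: 0.0349
```

```bash
python3 -c "
from h import *
print(yaw(),monitor.get_obs()['contact_force'],monitor.get_obs()['wrist_torque'])"
```

```text
(array([0.5777, 0.1223, 0.1563]), 'tool y:', array([-0.63 , -0.776, -0.001]), 'tool z:', array([ 0.002, -0.   , -1.   ]), 'q', array([ 0.08,  0.11,  1.81, -0.  ,  1.22,  2.34])) [ 0.8770587   0.12727333 -4.36034514] [ 0.06201293 -0.15531884 -0.07975368]
```

>>> {"method": "arm_command", "body": {
  "rows": "0 0 -0.2 0 0 -10;0 0 -0.4 0 0 -20;0 0 -0.5 0 0 -28;0 0 -0.5 0 0 -28;0 0 -0.5 0 0 -28"
}}

```text
t: 42.75
tool_pos: [0.5776, 0.1222, 0.1558]
tool_rot: [2.622, -1.73, 0.002]
contact_force: [0.8, -0.3, -3.1]
opening: 0.0344
```

```bash
python3 -c "
from h import *
print(yaw(),monitor.get_obs()['contact_force'],monitor.get_obs()['wrist_torque'])"
```

```text
(array([0.5776, 0.1222, 0.1558]), 'tool y:', array([-0.919, -0.393, -0.001]), 'tool z:', array([ 0.001, -0.001, -1.   ]), 'q', array([ 0.08,  0.11,  1.81, -0.  ,  1.22,  2.82])) [ 0.81157229 -0.32289915 -3.13651633] [ 0.0543987  -0.1803052   0.02980228]
```

Turned 5.2 rad with no stop yet. Regrasping for the remainder.

>>> {"method": "arm_command", "body": {
  "rows": "0 0 0 0 0 0;0 0 0 0 0 0;0 0 0 0 0 0;0 0 45 0 0 0;0 0 45 0 0 10;0 0 45 0 0 20;0 0 45 0 0 30;0 0 45 0 0 40;0 0 45 0 0 50;0 0 45 0 0 60;0 0 45 0 0 70;0 0 45 0 0 80",
  "jaw": 0.65
}}

```text
t: 44.25
tool_pos: [0.5777, 0.1222, 0.2011]
tool_rot: [-3.119, -0.37, -0.003]
contact_force: [-0.5, 0.0, 0.6]
opening: 0.0553
```

>>> {"method": "arm_command", "body": {
  "rows": "0 0 0 0 0 10;0 0 0 0 0 20;0 0 0 0 0 30;0 0 0 0 0 40;0 0 -20 0 0 40;0 0 -45 0 0 40;0 0 -46 0 0 40;0 0 -46 0 0 40"
}}

```text
t: 45.25
tool_pos: [0.5776, 0.1223, 0.1549]
tool_rot: [-2.805, -1.412, -0.002]
contact_force: [0.1, -0.1, 1.0]
opening: 0.0556
```

>>> {"method": "arm_command", "body": {
  "rows": "0 0 0 0 0 0;0 0 0 0 0 0;0 0 0 0 0 0;0 0 0 0 0 0;0 0 0 0 0 0",
  "jaw": 0.2
}}

```text
t: 45.88
tool_pos: [0.5779, 0.1227, 0.1564]
tool_rot: [-2.804, -1.412, -0.003]
contact_force: [-4.1, 1.9, 6.3]
opening: 0.0349
```

>>> {"method": "arm_command", "body": {
  "rows": "0 0 -0.2 0 0 -8;0 0 -0.3 0 0 -16;0 0 -0.4 0 0 -24;0 0 -0.5 0 0 -32;0 0 -0.6 0 0 -40;0 0 -0.6 0 0 -40"
}}

```text
t: 46.62
tool_pos: [0.578, 0.1225, 0.1558]
tool_rot: [-3.119, -0.37, -0.005]
contact_force: [0.0, -0.9, -0.2]
opening: 0.035
```

```bash
python3 -c "
from h import *
print(yaw(),monitor.get_obs()['contact_force'],monitor.get_obs()['wrist_torque'],monitor.get_obs()['effort'])"
```

```text
(array([0.578 , 0.1225, 0.1558]), 'tool y:', array([ 0.234, -0.972, -0.   ]), 'tool z:', array([ 0.003,  0.001, -1.   ]), 'q', array([0.08, 0.11, 1.81, 0.  , 1.22, 1.42])) [ 3.89467364e-04 -9.19402315e-01 -1.55109966e-01] [-0.07073806  0.06657436 -0.08393108] [  0.40576796 -38.65298867 -34.11090732   0.12161741  -0.13618749
   0.20083631]
```

>>> {"method": "arm_command", "body": {
  "rows": "0 0 -0.1 0 0 -6;0 0 -0.2 0 0 -12;0 0 -0.3 0 0 -18;0 0 -0.3 0 0 -24;0 0 -0.3 0 0 -30;0 0 -0.3 0 0 -30"
}}

```text
t: 47.38
tool_pos: [0.5786, 0.1221, 0.1559]
tool_rot: [3.109, -0.444, 0.009]
contact_force: [1.9, -1.8, -0.9]
opening: 0.0345
```

```bash
python3 -c "
from h import *
print(yaw(),monitor.get_obs()['contact_force'],monitor.get_obs()['wrist_torque'],monitor.get_obs()['effort'][5])"
```

```text
(array([0.5786, 0.1221, 0.1559]), 'tool y:', array([-0.28, -0.96,  0.  ]), 'tool z:', array([ 0.005, -0.002, -1.   ]), 'q', array([ 0.08,  0.11,  1.81, -0.  ,  1.22,  1.94])) [ 1.85295141 -1.81562469 -0.86306649] [-0.38688729 -0.26143276  0.43727736] 0.6029124185442924
```

Torque jumped from about 0.08 to 0.44 N m, so the nut is against its stop. Releasing, backing off and inspecting.

>>> {"method": "arm_command", "body": {
  "rows": "0 0 0 0 0 0;0 0 0 0 0 0;0 0 0 0 0 0;0 0 0 0 0 0;0 0 40 0 0 0;0 0 80 0 0 0;-30 -40 120 0 0 0;-80 -80 140 0 0 0;-80 -120 140 0 0 0;-80 -120 140 0 0 0;-80 -120 140 0 0 0",
  "jaw": 0.65
}}

```text
t: 48.75
tool_pos: [0.4986, 0.0024, 0.2957]
tool_rot: [3.109, -0.444, 0.008]
contact_force: [1.2, 0.3, -0.2]
opening: 0.0553
```

```bash
python3 - <<'E'
from h import *
print(yaw()); d=grab("wrist"); s=grab("scene")
for c,b in(("yellow",(.6004,-.0783)),("red",(.5997,-.0183)),("blue",(.599,.0417))): print(c,b,disc(d,c,*b,.102)[:1],disc(s,c,*b,.102)[:1])
f=np.array(d["frame"])[:,:,::-1].copy()
B=np.array([.5996,-.0083]); a=.012; R=np.array([[np.cos(a),-np.sin(a)],[np.sin(a),np.cos(a)]])
for x,c in((-28,(0,0,255)),(-14,(255,0,255))):
    P=[tuple(np.round(proj(d,[*(B+R@np.array([x,y])/1e3),.077])).astype(int).tolist()) for y in(-120,70)]; cv2.line(f,*P,c,1)
for q in circ(d,*(B+R@np.array([-.022,.13])),.107,.018): cv2.circle(f,tuple(np.round(q).astype(int)),0,(0,0,255),-1)
b=np.array(s["frame"])[150:300,180:460,::-1]
cv2.imwrite("pics/w16.png",np.hstack([cv2.resize(f,(400,300)),cv2.resize(b,(400,300))]))
E
```

```text
(array([0.4986, 0.0024, 0.2957]), 'tool y:', array([-0.28, -0.96, -0.  ]), 'tool z:', array([ 0.005, -0.001, -1.   ]), 'q', array([-0.14, -0.25,  1.91, -0.  ,  1.48,  1.71]))
yellow (0.6004, -0.0783) [(0.8, 445, (22, 26), array([ 0.6003, -0.0778]))] [(0.3, 23, (6, 4), array([ 0.5999, -0.0791]))]
red (0.5997, -0.0183) [(1.2, 423, (22, 25), array([ 0.5995, -0.0175]))] [(0.5, 24, (7, 4), array([ 0.5984, -0.0192]))]
blue (0.599, 0.0417) [(0.6, 383, (21, 23), array([0.5986, 0.0418]))] [(0.3, 18, (7, 4), array([0.5986, 0.041 ]))]
```

View pics/w16.png

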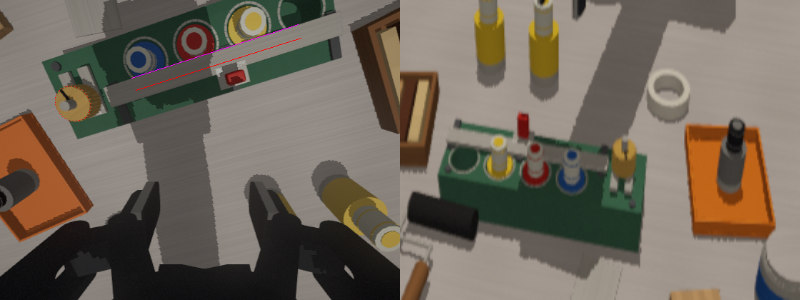

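```bash
python3 -c "
from h import *
print(workorder.finish_job())"
```

```text
the job is handed in; nothing more can be done
None
```

The ink cartridges are changed and the job was handed in at about 49 s of arm time; no verdict was reported.

**What I did**
- **Fresh cartridges:** yellow is in bore 1, red in bore 2 and blue in bore 3. Of the yellow look-alikes I took the one that matched the given size. Each was pushed down until it stopped solidly at the right depth.
- **Spent cartridge:** there was only one, in bore 0. It now stands in the middle of the return tray, and bore 0 is left empty.
- **Keeper:** I slid it 13.9 mm by its grip until it stopped.
- **Nut:** I turned it clockwise about 6.3 rad over two grasps. The torque rose from about 0.08 to 0.44 N m, so I took that as the stop.

**Last checks**
- **Fresh cartridges:** their necks measured within about 1.5 mm of the bore axes by both cameras.
- **Keeper:** the bar's edge lay on the fully shut line.
- **Spent cartridge:** it was upright in the tray.
- **Gripper:** it was clear of everything.
- **Nut:** tightness rests on the torque jump and the total turned, as I did not read the angle directly. The fingers may have slipped slightly at the very end.
- No final check failed.

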